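Demagnetise the caddy of typewriter parts

TASK

Run the demagnetiser's start sequence: press the green button, then the yellow, then the blue, one at a time, each fully down and let up again before the next, with the caddy still standing on the pad. Then take the caddy by its wooden bar and lift it level, straight up off the pad, with the spool and margin stop staying inside, and finish while holding it steady and level in the air, at least 10 cm clear of the pad. Leave everything else on the bench where it is.

Things in the scene. Friction and masses are not known exactly. Their poses are not given: they have to be found in the camera images.
- demag: green demagnetiser, a low flat box 200 mm (its x) by 340 mm (its y), fixed to the bench; origin at the centre of its underside, z up. A black pad is on its +y part, top 48 mm above the origin; the key panel, with three buttons in a row along its x 55 mm apart, is on its -y part, 125 mm from the centre. Which colour is where varies
- pad (a point): centre of the top of the demagnetiser's black pad (190 by 210 mm)
- green (a joint): travel of the green button: 0 up, 0.006 m fully down; its spring needs 5 N to go fully down and pushes it up again when let go
- yellow (a joint): travel of the yellow button, the same as the green one's
- blue (a joint): travel of the blue button, the same as the green one's
- green_top (a point): green push button (round cap 26 mm across) in a black housing on the demagnetiser's key panel; this point is the centre of the cap's top, which faces up and sinks as it is pressed
- yellow_top (a point): yellow push button (round cap 26 mm across) in a black housing on the demagnetiser's key panel; this point is the centre of the cap's top, which faces up and sinks as it is pressed
- blue_top (a point): blue push button (round cap 26 mm across) in a black housing on the demagnetiser's key panel; this point is the centre of the cap's top, which faces up and sinks as it is pressed
- caddy: open aluminium caddy standing on the pad, tray 180 mm (its x) by 120 mm (its y) by 30 mm high with 4 mm walls and floor, two end plates 34 mm wide up to 90 mm high, and a wooden bar between them; origin at the centre of its underside, x along the bar, z up; about 0.35 kg empty
- caddy_bar (a point): centre of the caddy's wooden bar, 80 mm above the caddy's underside; the bar runs along the caddy's x, is 14 mm wide (across, y), 16 mm high, and 164 mm long free between the end plates; gripped here across its width the caddy hangs nearly balanced
- spool_mid (a point): centre of the steel ribbon spool lying flat and loose in the caddy, 44 mm across, 16 mm high, 60 g
- stop_mid (a point): middle of the nickel-plated margin stop lying loose in the caddy, 30 by 18 mm, 25 mm high at its tab, 40 g; the point is 8 mm above its underside
- bell: brass dome bell, 64 mm across, 38 mm high, a bystander; origin under its centre
- pliers: red-handled pliers lying on the bench, 187 mm long, 14 mm high, a bystander; x towards the jaws, origin near the pivot
- tin: dented round open tin of rubber feet, 80 mm across, 32 mm high, a bystander; origin under its centre
- screwdriver: screwdriver lying on the bench, a bystander; x towards its tip
There are look-alikes about, which are no part of the job. Of the things like the caddy, leave any that is pink, red or turquoise; of the rest the larger one is meant.

How it is judged:
By the outcome, as a careful person would: the job done as asked, in the order asked, and still so for the second after the job is handed in, while the arm keeps its last pose, push and grip.
It also fails if it takes over 59 s, if anything falls off the work surface, if the arm or the gripper's body presses on something with over 40 N, if the wrist force passes 120 N, or if a joint passes its speed limit or range.

ROBOT

A 6-joint arm with a two-finger parallel gripper is mounted at the origin on the work surface. World frame = base frame: x ahead of the robot, y to its left, z up, the work surface at z = 0. Lengths are in mm, angles in rad, forces in N, time in s.
With the tool pointing down it reaches from about 350 to 775 mm from the base axis. Payload 7.3 kg.
Tool frame: the origin (TCP) lies on the centre line of the jaws, within the pads' length; the fingertips stand 22 mm ahead of it and the grasp point (between the pads) lies 3 mm ahead of it (bot.finger_overhang is the distance from the TCP to the fingertips, in mm); y points along the fingers, z is the direction in which the jaws open and shut, and the axes are right-handed (so a half turn about y gives the same grasp; the last joint's range is limited). The gripper opens to 92 mm and grips with 3 to 60 N. Pads are 19 mm wide; open, the fingers measure 130 mm over their backs; the gripper's body (75 mm by 190 mm) begins 47 mm behind the grasp point.
Start: joints at [-1.261, 0.342, 1.524, -0, 1.275, -0.146], TCP at [231.118, -471.41, 248.741] pointing down, gripper open.
Joint ranges: [-2.53, 2.53], [-0.77, 2.02], [0.04, 2.7], [-1, 4.14], [0.28, 2.66], [-3.11, 3.11]. Speed limits (rad/s): [2.57, 2.57, 3.14, 3.14, 3.14, 3.14].

INTERFACE

Orientations are given as [roll, pitch, yaw] about the fixed x, y, z axes, in that order (R = Rz(yaw) Ry(pitch) Rx(roll)).
In Python, from plant import bot, viewer, find_in, spot_point gives the robot as it stands.
- The arm moves only by the tool send_rows, never from a script. Its argument "moves" is a list of rows, each a list of 3 entries, a list of its own where there are three numbers: the shift along the tool's x, y, z in mm, then the turn, a rotation vector about the tool's x, y, z in degrees, then the finger opening in mm, from 0 to 91.8. A call has 1 to 20 rows; each row shifts and turns the pose as measured when the row begins, along the tool's axes as they then stand; what a row does not reach is not made up. A row lasts 1/8 s, in which the tool goes at most 62.5 mm and 10.7 degrees, less where a joint would pass 70% of its speed; a pose out of reach is approached as far as the arm can. A call with a gripper value outside its range is refused whole. The fingers move at their own pace and stop on an object; the grip force is fixed at half the most. Time passes only in rows, so rows that do not move let the fingers close. It gives the time, the measured TCP pose, the force and the opening at its end, in the units of the state.
- bot.get_obs(): the state, without advancing time (a new reading comes with each control period).
- viewer.capture(name): name is "side" or "top" or "wrist"; returns the picture (400x640x3 uint8, blue, green, red); there is no depth.
- viewer.camera_model(name): a dict with "fx", "fy", "cx", "cy" (pixels), "rvec" (rotation vector, rad) and "tvec" (3), from world to camera coordinates, as OpenCV has them. Camera axes: x right, y down, z forward; pixel columns grow to the right and rows downward; lengths in mm; the calibration is good to about 2 mm. A picture is of the moment at which its call begins: read the wrist's pose just before it. camera_model takes no time and is no camera call; for the wrist camera it gives the pose at the moment of the call.
- bot.close_job(): hands the job in, once; it reports no verdict.
Trained networks look in the newest picture that a camera, given by its name, has taken for a name from the list of things; names that differ only in an ending like _2 or _b are one class to them, and where a whole thing is asked for, a point or a joint stands for the part that bears it (a point fixed in the world has none). Each returns a list of dicts, best first, with "conf" (0 to 1); they miss things now and then, are a little off and sometimes report something else, mostly with a low value. They report only what shows in the picture. A call takes as long as a camera call. They do not tell look-alikes from the thing itself.
- find_in(camera, thing): "extent" ([centre column, centre row, width, height] in pixels, round what is visible of it).
- spot_point(camera, thing): "point" ([column, row] in pixels: a listed point, or the origin of a listed thing).
The state is a dict: "time": time; "joint_positions": joint angles; "dq": joint speeds; "tau": joint torques, N m; "tool_pos": TCP position; "tcp_rot": TCP orientation; "contact_force": force on the tool from outside, world axes, zero at the start; "moment": the same for the moment, N m; "grip_width": finger opening in mm.
Only numpy, scipy, OpenCV 4.12 (cv2) and the standard library are available. Lean on these libraries where they do the work, as an engineer would, in place of code of your own. Each camera call takes 0.05 s, during which the arm holds its last target.

## Working session

There is one attempt and no reset: what is moved stays moved. The work goes in short steps, Python scripts to look and compute and a tool call to move; the robot and the scene stay as the last step left them, time stands still between calls to the robot, and variables do not carry over. Pictures are saved under pics/ and viewed, and the job is handed in when it is done.

Besides the shell and the picture viewer there is one more tool, called as a command line: name --argument value ..., lists and objects as JSON in quotes. send_rows: Moves the arm, as the interface text tells. Its arguments: {"type":"object","properties":{"moves":{"type":"array","items":{"type":"array"}}},"required":["moves"]}

```bash
mkdir -p pics; ls
python3 - <<'E'
from plant import bot, viewer, find_in, spot_point
import cv2
for n in ("side","top"):
    cv2.imwrite(f"pics/{n}0.png", viewer.capture(n))
    m=viewer.camera_model(n); print(n,{k:(v if not hasattr(v,'round') else v) for k,v in m.items()})
    for t in ["demag","caddy","caddy_bar","green_top","yellow_top","blue_top","pad","spool_mid","stop_mid"]:
        print(t,[(d['conf'],d['point']) for d in spot_point(n,t)])
o=bot.get_obs();print(o)
E
```

```text
pics
side {'fx': 469.0449406184589, 'fy': 469.0449406184589, 'cx': 320.5314643234825, 'cy': 201.0957270338058, 'rvec': array([ 2.16591217, -0.61545548,  0.28926307]), 'tvec': array([-458.78608009,  258.01648385, 1262.62788511])}
demag [(0.89, [332.6, 240.2])]
caddy [(0.67, [326.4, 220.9]), (0.63, [229.4, 222.9]), (0.62, [302.1, 186.9]), (0.26, [356.2, 248.2])]
caddy_bar [(0.87, [185.5, 163.9]), (0.55, [276.7, 274.5]), (0.45, [299.0, 170.5])]
green_top [(0.38, [377.2, 240.1])]
yellow_top [(0.38, [341.9, 260.8])]
blue_top [(0.52, [356.6, 249.7]), (0.19, [323.8, 217.4])]
pad []
spool_mid [(0.62, [339.8, 215.8])]
stop_mid []
top {'fx': 404.40579287925027, 'fy': 404.40579287925027, 'cx': 317.537171705839, 'cy': 201.51174395073784, 'rvec': array([ 2.16966359, -2.1951124 ,  0.14643241]), 'tvec': array([  -4.55708588,  565.35484324, 1195.32570822])}
demag [(0.71, [338.0, 212.7]), (0.48, [316.9, 217.8])]
caddy [(0.91, [253.1, 288.0]), (0.87, [370.2, 284.8]), (0.8, [241.6, 192.9]), (0.74, [322.8, 210.5]), (0.59, [164.7, 300.5])]
caddy_bar [(0.98, [373.1, 284.8]), (0.85, [154.3, 306.8]), (0.67,
[... 215 characters left out ...]
op_mid [(0.43, [316.3, 221.1])]
{'time': 1.0, 'joint_positions': array([-1.26099306e+00,  3.41959598e-01,  1.52408615e+00, -2.00597583e-05,
        1.27539792e+00, -1.45980740e-01]), 'dq': array([-0.00045963, -0.00019937, -0.00020044,  0.00089008,  0.00127073,
       -0.00034937]), 'tau': array([ 1.23984217e-03, -4.31137598e+01, -2.44477969e+01,  7.21266610e-02,
        4.80135146e-02,  1.69445957e-05]), 'tool_pos': array([ 231.11801603, -471.41532841,  248.76633591]), 'tcp_rot': array([-1.57065172e+00, -4.06588645e-05, -2.68580281e+00]), 'contact_force': array([ 0.40068071,  0.62758051, -0.13215619]), 'moment': array([-0.0094867 ,  0.02272883, -0.012351  ]), 'grip_width': 91.83881142602122}
```

View pics/side0.png

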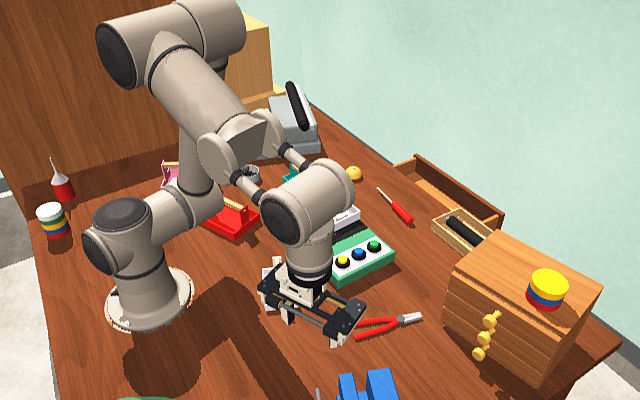

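View pics/top0.png

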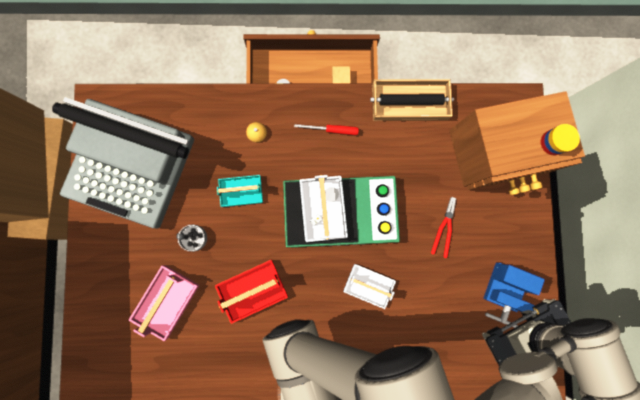

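Candidates for the caddy in the top picture are:
- white on the pad, (323,208)
- small white, (370,286)
- turquoise, (241,191)
- red, (252,290)
- pink, (164,300)

By the description it is the larger white one standing on the pad. I'll check that in a crop and compute positions.

```bash
cat > h.py <<'E'
import numpy as np, cv2
from plant import bot, viewer, find_in, spot_point
def ray(m,uv):
    R,_=cv2.Rodrigues(np.array(m['rvec'])); t=np.array(m['tvec']).ravel()
    K=np.array([[m['fx'],0,m['cx']],[0,m['fy'],m['cy']],[0,0,1]])
    d=R.T@np.linalg.solve(K,[uv[0],uv[1],1.]); return -R.T@t,d
def at_z(m,uv,z):
    c,d=ray(m,uv); return c+d*(z-c[2])/d[2]
def proj(m,P):
    K=np.array([[m['fx'],0,m['cx']],[0,m['fy'],m['cy']],[0,0,1]])
    return cv2.projectPoints(np.array(P,float).reshape(-1,1,3),np.array(m['rvec']),np.array(m['tvec']),K,None)[0][:,0]
E
python3 - <<'E'
from h import *
im=cv2.imread('pics/top0.png')
cv2.imwrite('pics/crop0.png',cv2.resize(im[165:310,270:410],None,fx=4,fy=4,interpolation=cv2.INTER_CUBIC))
m=viewer.camera_model('top')
print(ray(m,(320,200))[0])
for n,uv,z in [('green',(382.5,190.5),60),('blue',(384,209),60),('yellow',(385.5,227.5),60),('bar',(324.5,208),128),('d_tl',(284,180),45),('d_bl',(287,247),45),('d_tr',(396,177),45),('d_br',(399,242),45)]:
    print(n,at_z(m,uv,z).round(1))
E
```

```text
[ 438.83636726   26.81714978 1247.0580972 ]
green [ 593.1 -204.    60. ]
blue [ 537.8 -206.8   60. ]
yellow [ 483.1 -209.6   60. ]
bar [536.7 -27.2 128. ]
d_tl [629.5  89.1  45. ]
d_bl [429.7  81.2  45. ]
d_tr [ 635.8 -249.2   45. ]
d_br [ 440.  -251.7   45. ]
```

View pics/crop0.png

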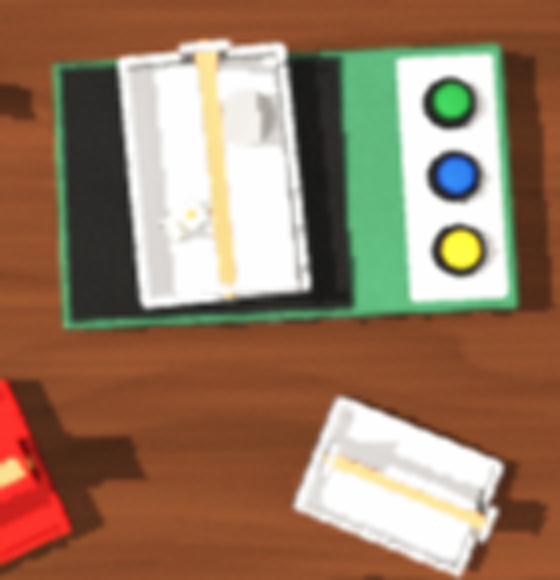

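The crop confirms the choice. The larger white caddy is on the pad, with the spool at crop (245,118) and the stop at (187,220). The small white one at (400,490) is the decoy. Next I'll triangulate the buttons and bar.

Run:
```python
from h import *
from scipy.optimize import least_squares
S=cv2.imread('pics/side0.png');T=cv2.imread('pics/top0.png')
ms,mt=viewer.camera_model('side'),viewer.camera_model('top')
def cen(im,box,lo,hi):
    x0,y0,x1,y1=box; h=cv2.cvtColor(im[y0:y1,x0:x1],cv2.COLOR_BGR2HSV)
    M=cv2.inRange(h,lo,hi); n,l,st,c=cv2.connectedComponentsWithStats(M)
    i=1+np.argmax(st[1:,4]); return c[i]+[x0,y0],st[i]
P={}
for n,bt,bs,lo,hi in [('green',(374,182,392,200),(368,237,382,252),(45,150,60),(75,255,255)),('blue',(374,200,394,218),(350,246,368,262),(100,120,60),(125,255,255)),('yellow',(376,218,395,237),(335,253,352,268),(22,150,100),(34,255,255))]:
    ct,st=cen(T,bt,lo,hi);cs,ss=cen(S,bs,lo,hi)
    f=lambda p:np.r_[proj(mt,p)[0]-ct,proj(ms,p)[0]-cs]
    r=least_squares(f,[540,-205,60]); print(n,ct.round(1),st[2:],cs.round(1),ss[2:],r.x.round(1),'res',r.fun.round(1))
a,b=at_z(mt,(321.25,179.5),128),at_z(mt,(327,238.5),128)
h=cv2.cvtColor(T,cv2.COLOR_BGR2HSV); M=cv2.inRange(h,(12,70,150),(28,255,255)); sub=M[172:248,310:340]
n,l,st,c=cv2.connectedComponentsWithStats(sub); i=1+np.argmax(st[1:,4]); ys,xs=np.where(l==i)
print('bar px',st[i],c[i]+[310,172]); pts=np.array([at_z(mt,(x+310,y+172),136)[:2] for x,y in zip(xs,ys)])
v=cv2.fitLine(pts.astype(np.float32),cv2.DIST_HUBER,0,.01,.01).ravel(); print('bar dir',v, np.degrees(np.arctan2(v[1],v[0])), pts.min(0),pts.max(0))
cv2.imwrite('pics/crop1.png',cv2.resize(S[190:300,290:430],None,fx=4,fy=4,interpolation=cv2.INTER_CUBIC))
```

```text
green [382.4 189.9] [10  9 70] [373.7 244.1] [ 9  8 56] [ 593.1 -202.7   61. ] res [-0.3  0.5  0.6 -0.1]
blue [383.6 208.4] [10 10 85] [358.1 251.6] [ 9  8 65] [ 537.9 -204.3   61.4] res [-0.3  0.6  0.6 -0.1]
yellow [384.8 227. ] [11 11 89] [342.  259.3] [ 9  8 61] [ 483.  -206.3   62.1] res [-0.3  0.6  0.6 -0.1]
bar px [  8   6  11  58 230] [323.63913043 205.23478261]
bar dir [ 9.9672687e-01  8.0842361e-02  5.4155188e+02 -2.4679655e+01] 4.6369867 [461.63073526 -35.48082619] [619.88278907  -9.94439273]
```

View pics/crop1.png

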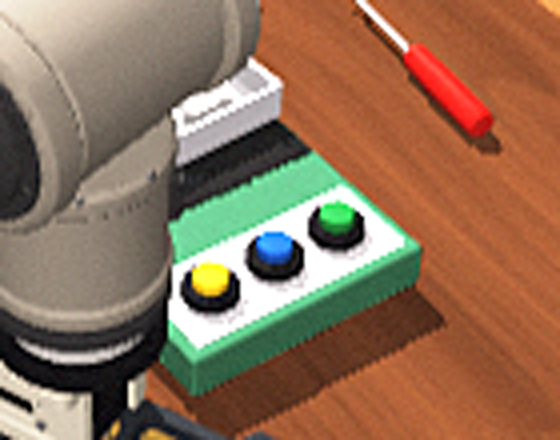

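send_rows --moves '[[[-44,0,-8],[0,0,0],0],[[-44,0,-8],[0,0,0],0],[[-44,0,-8],[0,0,0],0],[[-44,0,-8],[0,0,0],0],[[-44,0,-8],[0,0,0],0],[[-44,0,-8],[0,0,0],0],[[-44,0,-8],[0,0,0],0],[[-44,0,-8],[0,0,0],0],[[0,20,0],[0,7,0],0],[[0,20,0],[0,7,0],0],[[0,20,0],[0,7,0],0],[[0,0,0],[0,0,0],0]]'

```text
time: 2.5
tool_pos: [529.4, -252.7, 187.0]
tcp_rot: [-1.569, 0.002, -3.063]
contact_force: [0.1, -0.5, 0.7]
grip_width: 0.5
```

Run:
```python
from h import *
m=viewer.camera_model('wrist'); im=viewer.capture('wrist'); cv2.imwrite('pics/w1.png',im)
h=cv2.cvtColor(im,cv2.COLOR_BGR2HSV)
for n,lo,hi in [('green',(50,170,60),(70,255,255)),('blue',(100,150,60),(125,255,255)),('yellow',(24,170,120),(34,255,255))]:
    c=cv2.connectedComponentsWithStats(cv2.inRange(h,lo,hi)); i=1+np.argmax(c[2][1:,4])
    print(n,c[2][i],c[3][i].round(1),at_z(m,c[3][i],62.5).round(1))
print(m)
```

```text
green [245  96  34  35 901] [261.5 113.6] [ 593.  -201.8   62.5]
blue [246 168  33  34 854] [262.  184.7] [ 537.5 -204.    62.5]Traceback (most recent call last):
  File "<stdin>", line 5, in <module>
    return _wrapfunc(a, 'argmax', axis=axis, out=out, **kwds)
    return bound(*args, **kwds)
ValueError: attempt to get argmax of an empty sequence
```

View pics/w1.png

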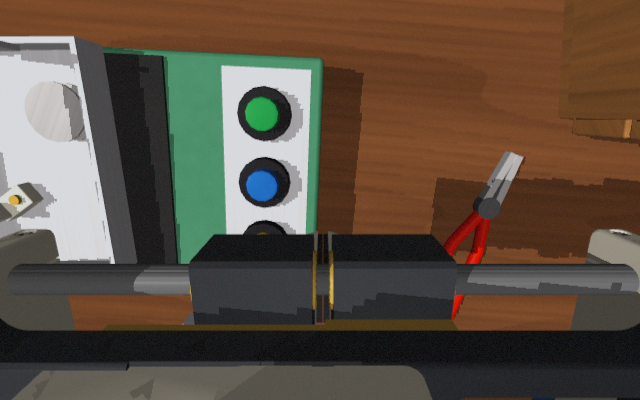

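Wrist view: green is at (261,114) and blue at (262,185), while yellow is partly hidden behind the fingers. Positions agree with the triangulation to about 1.5 mm. I'll go above green.

send_rows --moves '[[[-17,14,-11],[0,0,0],0],[[-17,14,-11],[0,0,0],0],[[-17,14,-12],[0,0,0],0],[[-16,14,-11],[0,0,0],0],[[0,14,0],[0,0,0],0],[[0,14,0],[0,0,0],0],[[0,0,0],[0,0,0],0]]'

```text
time: 3.42
tool_pos: [598.8, -199.1, 99.2]
tcp_rot: [-1.566, 0.004, -3.056]
contact_force: [-1.5, 0.7, 0.9]
grip_width: 0.3
```

send_rows --moves '[[[6,5,2],[0,0,0],0],[[0,4,0],[0,0,0],0],[[0,0,0],[0,0,0],0]]'

```text
time: 3.8
tool_pos: [592.4, -203.3, 90.9]
tcp_rot: [-1.565, 0.006, -3.058]
contact_force: [0.9, 0.1, -0.0]
grip_width: 0.6
```

send_rows --moves '[[[0,2,0],[0,0,0],0],[[0,2,0],[0,0,0],0]]'

```text
time: 4.05
tool_pos: [592.7, -203.5, 87.8]
tcp_rot: [-1.564, 0.007, -3.058]
contact_force: [-0.6, 0.5, 2.4]
grip_width: 0.6
```

send_rows --moves '[[[0,2,0],[0,0,0],0]]'

```text
time: 4.18
tool_pos: [592.7, -203.5, 86.0]
tcp_rot: [-1.564, 0.007, -3.058]
contact_force: [-1.3, 0.4, 4.3]
grip_width: 0.1
```

send_rows --moves '[[[0,2,0],[0,0,0],0]]'

```text
time: 4.3
tool_pos: [592.7, -203.5, 84.2]
tcp_rot: [-1.564, 0.007, -3.058]
contact_force: [-2.7, 1.2, 6.9]
grip_width: 0.4
```

send_rows --moves '[[[0,2,0],[0,0,0],0]]'

```text
time: 4.42
tool_pos: [592.8, -203.5, 83.9]
tcp_rot: [-1.564, 0.008, -3.058]
contact_force: [-7.7, 3.4, 21.6]
grip_width: 0.2
```

send_rows --moves '[[[0,2,0],[0,0,0],0]]'

```text
time: 4.55
tool_pos: [592.8, -203.6, 84.0]
tcp_rot: [-1.563, 0.008, -3.057]
contact_force: [-7.8, 3.3, 18.9]
grip_width: 0.3
```

Run:
```python
from h import *
S=viewer.capture('side'); cv2.imwrite('pics/s2.png',cv2.resize(S[190:300,290:430],None,fx=4,fy=4,interpolation=cv2.INTER_CUBIC))
o=bot.get_obs(); print(o['contact_force'],o['tool_pos'])
```

```text
[-6.83230852  3.11488331 15.8641434 ] [ 592.72800765 -203.52940718   84.02590375]
```

View pics/s2.png

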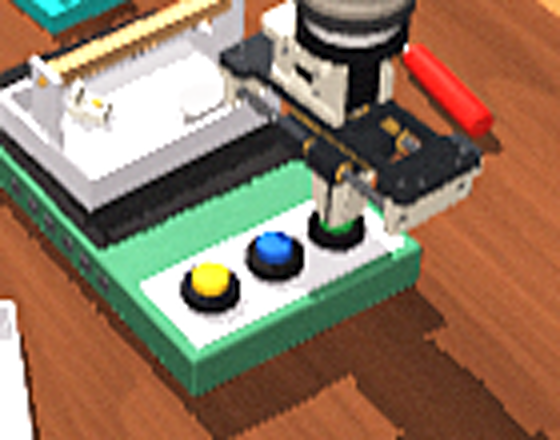

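Side view: the fingertip sits on the green cap at crop (335,215), and the cap is sunk. Force rose at about 0.8 N/mm and then hit a hard stop after about 6 mm. Releasing now, then above yellow.

send_rows --moves '[[[0,-8,0],[0,0,0],0],[[0,-10,0],[0,0,0],0],[[0,-10,0],[0,0,0],0],[[0,0,0],[0,0,0],0]]'

```text
time: 5.1
tool_pos: [593.1, -203.5, 113.5]
tcp_rot: [-1.562, 0.01, -3.057]
contact_force: [-0.6, -0.2, 0.2]
grip_width: 0.7
```

Run:
```python
from h import *
S=viewer.capture('side'); cv2.imwrite('pics/s3.png',cv2.resize(S[190:300,290:430],None,fx=4,fy=4,interpolation=cv2.INTER_CUBIC))
o=bot.get_obs(); print(o['contact_force'],o['tool_pos'],o['tcp_rot'],bot.finger_overhang)
```

```text
[ 1.35941285 -0.36003365  0.8112531 ] [ 592.7822045  -203.3161848   112.91290394] [-1.5626396   0.00889485 -3.05716307] 22.0
```

View pics/s3.png

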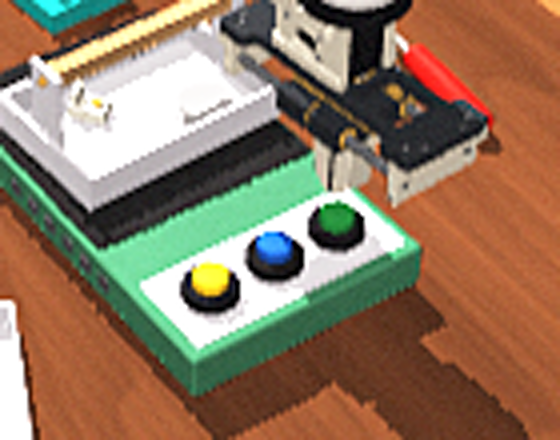

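Green is back up, standing proud at crop (337,215). Moving over yellow.

send_rows --moves '[[[21,0,-1],[0,0,0],0],[[21,0,-1],[0,0,0],0],[[21,0,-1],[0,0,0],0],[[21,0,-1],[0,0,0],0],[[18,0,-2],[0,0,0],0],[[0,0,0],[0,0,0],0]]'

```text
time: 5.9
tool_pos: [486.6, -205.2, 108.8]
tcp_rot: [-1.565, 0.005, -3.057]
contact_force: [-0.4, 0.0, -0.3]
grip_width: 0.3
```

```bash
cat >> h.py <<'E'
from scipy.spatial.transform import Rotation as Ro
def todo(target, yaw):
    o=bot.get_obs(); R=Ro.from_euler('xyz',o['tcp_rot']); G=Ro.from_euler('xyz',[-np.pi/2,0,yaw])
    print('pos',o['tool_pos'].round(1),'rot',o['tcp_rot'].round(3),'F',o['contact_force'].round(1))
    print('shift',R.inv().apply(np.array(target)-o['tool_pos']).round(1),'turn',np.degrees((R.inv()*G).as_rotvec()).round(2))
E
python3 -c "
from h import *
todo([483,-206,95],-3.06)"
```

```text
pos [ 486.6 -205.2  108.8] rot [-1.565  0.005 -3.057] F [-0.4  0.  -0.3]
shift [ 3.7 13.8  0.4] turn [-0.31  0.17 -0.29]
```

send_rows --moves '[[[4,5,0],[-0.3,0.2,-0.3],0],[[0,6,0],[0,0,0],0],[[0,2,0],[0,0,0],0],[[0,0,0],[0,0,0],0]]'

```text
time: 6.4
tool_pos: [484.1, -205.7, 94.2]
tcp_rot: [-1.571, -0.0, -3.06]
contact_force: [0.2, -0.2, -0.5]
grip_width: 0.4
```

send_rows --moves '[[[0,2,0],[0,0,0],0],[[0,2,0],[0,0,0],0]]'

```text
time: 6.65
tool_pos: [484.5, -205.7, 90.1]
tcp_rot: [-1.571, 0.0, -3.06]
contact_force: [-1.2, -0.6, 2.0]
grip_width: 0.5
```

send_rows --moves '[[[0,2,0],[0,0,0],0],[[0,2,0],[0,0,0],0]]'

```text
time: 6.9
tool_pos: [484.5, -205.7, 86.3]
tcp_rot: [-1.57, 0.001, -3.06]
contact_force: [-1.5, 1.0, 3.3]
grip_width: 0.3
```

send_rows --moves '[[[0,2,0],[0,0,0],0]]'

```text
time: 7.02
tool_pos: [484.5, -205.7, 84.4]
tcp_rot: [-1.57, 0.001, -3.06]
contact_force: [-1.6, 0.1, 4.8]
grip_width: 0.7
```

send_rows --moves '[[[0,2,0],[0,0,0],0]]'

```text
time: 7.15
tool_pos: [484.6, -205.8, 83.8]
tcp_rot: [-1.57, 0.001, -3.06]
contact_force: [-7.4, 3.3, 26.1]
grip_width: 0.4
```

send_rows --moves '[[[0,2,0],[0,0,0],0]]'

```text
time: 7.28
tool_pos: [484.6, -205.8, 83.8]
tcp_rot: [-1.569, 0.002, -3.06]
contact_force: [-7.1, 3.7, 25.7]
grip_width: 0.5
```

Yellow bottomed at the same height, 83.8, after the same 6 mm. Releasing, then to blue.

send_rows --moves '[[[0,-8,0],[0,0,0],0],[[0,-8,0],[0,0,0],0],[[0,-8,0],[0,0,0],0],[[0,0,0],[0,0,0],0],[[-18,0,-2],[0,0,0],0],[[-18,0,-2],[0,0,0],0],[[-15,0,-2],[0,0,0],0],[[0,0,0],[0,0,0],0]]'

```text
time: 8.28
tool_pos: [535.6, -195.3, 107.6]
tcp_rot: [-1.57, 0.001, -3.06]
contact_force: [0.2, -0.7, -0.4]
grip_width: 0.5
```

```bash
python3 -c "
from h import *
S=viewer.capture('side'); cv2.imwrite('pics/s4.png',cv2.resize(S[190:300,290:430],None,fx=4,fy=4,interpolation=cv2.INTER_CUBIC))
todo([537.7,-204,93],-3.06)"
```

```text
pos [ 535.  -195.3  107.5] rot [-1.57 -0.   -3.06] F [ 0.  -0.6  0.4]
shift [-2.  14.5  8.8] turn [-0.03 -0.03  0.01]
```

View pics/s4.png

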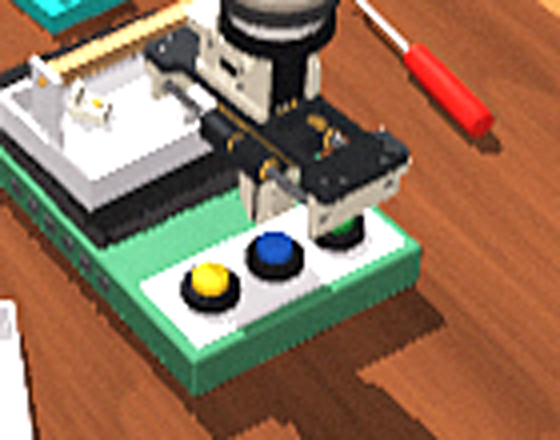

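Yellow is up again, at crop (210,275), and blue at (275,245) is next, with the finger just short of it.

send_rows --moves '[[[-2,0,8],[0,0,0],0],[[0,5,1],[0,0,0],0],[[0,6,0],[0,0,0],0],[[0,2,0],[0,0,0],0],[[0,0,0],[0,0,0],0]]'

```text
time: 8.95
tool_pos: [535.8, -205.3, 92.9]
tcp_rot: [-1.571, -0.002, -3.062]
contact_force: [0.9, -0.7, 0.5]
grip_width: 0.3
```

send_rows --moves '[[[0,2,0],[0,0,0],0],[[0,2,0],[0,0,0],0]]'

```text
time: 9.2
tool_pos: [535.9, -205.3, 89.1]
tcp_rot: [-1.571, -0.002, -3.062]
contact_force: [-0.0, -0.3, 2.4]
grip_width: 0.1
```

send_rows --moves '[[[0,2,0],[0,0,0],0],[[0,2,0],[0,0,0],0]]'

```text
time: 9.45
tool_pos: [535.9, -205.2, 85.4]
tcp_rot: [-1.571, -0.002, -3.062]
contact_force: [-1.4, 0.2, 3.7]
grip_width: 0.5
```

send_rows --moves '[[[0,2,0],[0,0,0],0],[[0,2,0],[0,0,0],0]]'

```text
time: 9.7
tool_pos: [536.0, -205.3, 83.8]
tcp_rot: [-1.57, -0.001, -3.061]
contact_force: [-8.2, 2.7, 25.2]
grip_width: 0.4
```

send_rows --moves '[[[0,2,0],[0,0,0],0]]'

```text
time: 9.82
tool_pos: [536.0, -205.3, 84.0]
tcp_rot: [-1.569, -0.0, -3.061]
contact_force: [-6.4, 2.7, 20.1]
grip_width: 0.1
```

send_rows --moves '[[[0,-10,0],[0,0,0],0],[[0,-30,0],[0,0,0],0],[[0,-40,0],[0,0,0],0],[[0,-40,0],[0,0,0],0],[[0,-10,0],[0,0,0],30],[[0,0,-20],[0,0,0],60],[[0,0,-20],[0,0,0],80],[[0,0,0],[0,0,0],80]]'

```text
time: 10.82
tool_pos: [531.4, -160.9, 213.3]
tcp_rot: [-1.573, -0.005, -3.061]
contact_force: [-0.7, -0.1, 0.1]
grip_width: 36.0
```

Run:
```python
from h import *
m=viewer.camera_model('wrist'); im=viewer.capture('wrist'); cv2.imwrite('pics/w2.png',im)
for t in ("caddy_bar","spool_mid"): print(t,[(d['conf'],d['point'],at_z(m,d['point'],128).round(1)) for d in spot_point('wrist',t)])
todo([541,-25,230],-3.06)
```

```text
caddy_bar [(0.94, [125.2, 183.9], array([540.6, -24.7, 128. ]))]
spool_mid [(0.69, [199.5, 120.2], array([587.5, -76.2, 128. ]))]
pos [ 531.9 -162.9  213.7] rot [-1.572 -0.004 -3.062] F [ 0.3  0.6 -0.7]
shift [ -19.9  -16.1 -136.8] turn [ 0.08 -0.14  0.22]
```

View pics/w2.png

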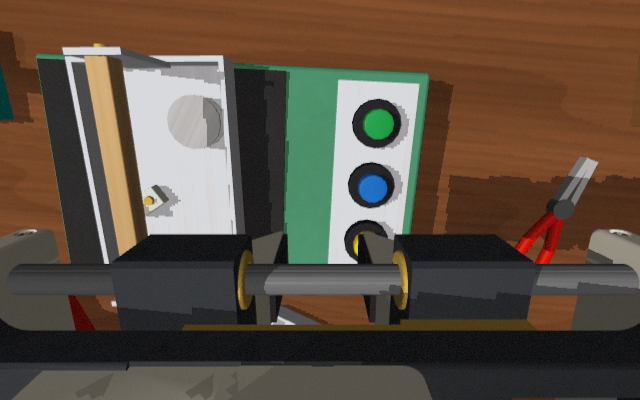

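All three buttons are up again: green (378,124), blue (373,187), yellow (365,240). The bar runs from (100,50) to (125,245). Both cameras put its centre at about (541,-25). Moving above it with the jaws open.

Run:
```python
from h import *
m=viewer.camera_model('wrist'); im=cv2.imread('pics/w2.png'); h=cv2.cvtColor(im,cv2.COLOR_BGR2HSV)
M=cv2.inRange(h,(10,80,120),(25,255,255))[62:230,70:160]
L=[];Rr=[]
for y in range(8,160,4):
    xs=np.where(M[y])[0]
    if len(xs)>5: L.append(at_z(m,(xs.min()+70,y+62),136)[:2]);Rr.append(at_z(m,(xs.max()+71,y+62),136)[:2])
for E in (L,Rr):
    v=cv2.fitLine(np.float32(E),cv2.DIST_HUBER,0,.01,.01).ravel(); print(np.degrees(np.arctan(v[1]/v[0])), 'y at x=541',v[3]+(541-v[2])*v[1]/v[0])
```

```text
4.892432 y at x=541 -19.317896
4.8242164 y at x=541 -33.08126
```

send_rows --moves '[[[-4,-4,-27],[0,0,0],80],[[-4,-4,-27],[0,0,0],80],[[-4,-4,-27],[0,0,0],80],[[-4,-4,-27],[0,0,0],80],[[-3,0,-17],[0,0,0],80],[[0,0,0],[0,0,0],80],[[0,0,0],[0,0,0],80]]'

```text
time: 11.85
tool_pos: [541.9, -37.4, 227.7]
tcp_rot: [-1.571, -0.006, -3.067]
contact_force: [0.5, -0.1, -0.4]
grip_width: 80.1
```

Run:
```python
from h import *
m=viewer.camera_model('wrist'); im=viewer.capture('wrist'); cv2.imwrite('pics/w3.png',im)
todo([541,-25,131],-3.06)
```

```text
pos [541.9 -37.5 227.7] rot [-1.571 -0.007 -3.068] F [0.8 0.9 0.6]
shift [ -0.6  96.7 -12.5] turn [ 0.04 -0.44  0.37]
```

View pics/w3.png

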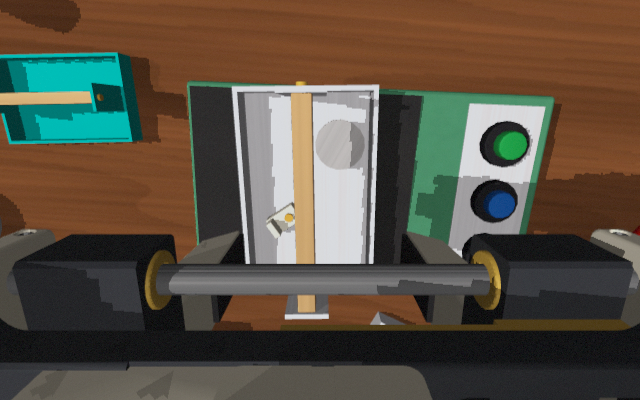

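The bar is between the open jaws, running from (303,92) to (306,310). The spool is at (340,143) and the stop at (283,218). Centring, then descending.

send_rows --moves '[[[0,20,-6],[0,-0.6,0.4],80],[[0,25,-5],[0,0,0],80],[[0,20,0],[0,0,0],60],[[0,10,0],[0,0,0],50],[[0,0,0],[0,0,0],50]]'

```text
time: 12.52
tool_pos: [541.5, -30.7, 150.8]
tcp_rot: [-1.57, 0.002, -3.062]
contact_force: [0.3, -0.3, -0.5]
grip_width: 54.8
```

Run:
```python
from h import *
todo([541,-25.7,131],-3.057)
```

```text
pos [541.5 -30.7 150.8] rot [-1.570e+00  2.000e-03 -3.062e+00] F [ 0.3 -0.3 -0.5]
shift [ 0.1 19.8 -5.1] turn [-0.04 -0.3  -0.11]
```

send_rows --moves '[[[0,4,-5],[0,-0.3,-0.1],50],[[0,8,0],[0,0,0],45],[[0,6,0],[0,0,0],40],[[0,0,0],[0,0,0],36],[[0,0,0],[0,0,0],36]]'

```text
time: 13.15
tool_pos: [542.2, -25.9, 133.4]
tcp_rot: [-1.569, 0.003, -3.057]
contact_force: [1.2, 0.6, -0.1]
grip_width: 35.9
```

Run:
```python
from h import *
im=viewer.capture('wrist'); cv2.imwrite('pics/w4.png',im)
S=viewer.capture('side'); cv2.imwrite('pics/s5.png',cv2.resize(S[150:290,240:400],None,fx=4,fy=4,interpolation=cv2.INTER_CUBIC))
todo([541,-25.7,131],-3.057)
```

```text
pos [542.2 -25.9 133.4] rot [-1.569e+00  3.000e-03 -3.057e+00] F [0.4 0.1 0.1]
shift [ 1.1  2.4 -0.3] turn [-0.09  0.01 -0.19]
```

View pics/w4.png

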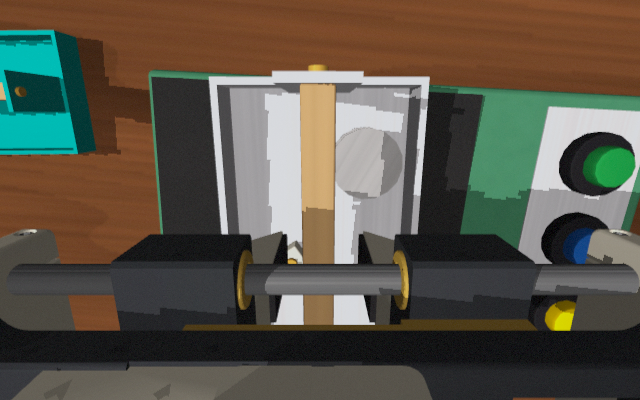

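View pics/s5.png

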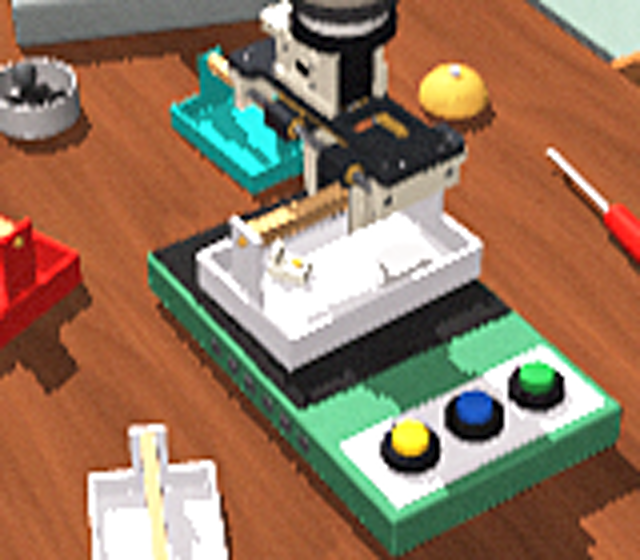

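The bar is centred between the fingers at (318,290), and the side view shows them straddling its middle. Closing.

send_rows --moves '[[[1,2,0],[-0.1,0,-0.2],30],[[0,0,0],[0,0,0],20],[[0,0,0],[0,0,0],10],[[0,0,0],[0,0,0],0],[[0,0,0],[0,0,0],0],[[0,0,0],[0,0,0],0],[[0,0,0],[0,0,0],0]]'

```text
time: 14.12
tool_pos: [541.2, -25.7, 131.6]
tcp_rot: [-1.571, 0.0, -3.057]
contact_force: [0.6, 0.3, 0.1]
grip_width: 13.5
```

Run:
```python
from h import *
todo([541,-25.7,131],-3.057); print(bot.get_obs()['moment'])
```

```text
pos [541.2 -25.7 131.6] rot [-1.571  0.    -3.057] F [0.6 0.3 0.1]
shift [ 0.2  0.6 -0.1] turn [ 0.04 -0.01 -0.  ]
[ 0.15213873  0.03764094 -0.03295272]
```

Gripped at 13.5 mm on the 14 mm bar, and the tool is level. Lifting slowly and straight, with a check after the first bit.

send_rows --moves '[[[0,-3,0],[0,0,0],0],[[0,-5,0],[0,0,0],0],[[0,-6,0],[0,0,0],0],[[0,-6,0],[0,0,0],0],[[0,0,0],[0,0,0],0]]'

```text
time: 14.75
tool_pos: [540.1, -25.8, 151.7]
tcp_rot: [-1.572, -0.003, -3.057]
contact_force: [0.0, 0.2, -4.2]
grip_width: 14.0
```

Run:
```python
from h import *
S=viewer.capture('side'); cv2.imwrite('pics/s6.png',cv2.resize(S[150:290,240:400],None,fx=4,fy=4,interpolation=cv2.INTER_CUBIC))
todo([541.2,-25.7,270],-3.057); print(bot.get_obs()['moment'])
```

```text
pos [539.9 -25.7 151.4] rot [-1.572 -0.004 -3.057] F [-0.2 -0.5 -5.5]
shift [-8.000e-01 -1.186e+02 -1.000e-01] turn [ 0.08 -0.    0.22]
[0.02380564 0.03525556 0.02022045]
```

View pics/s6.png

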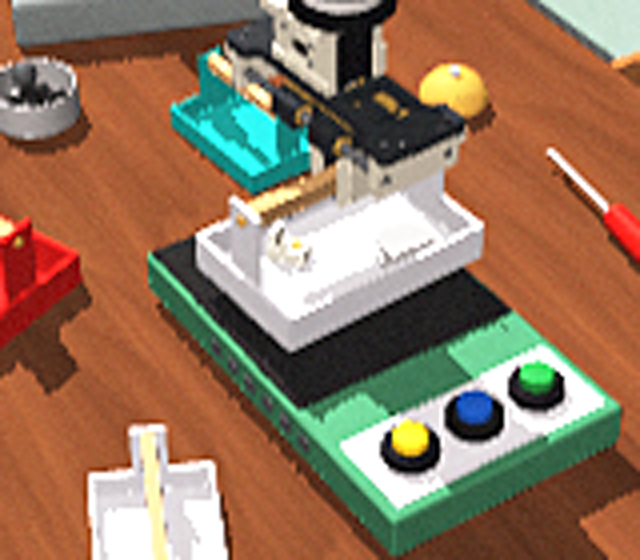

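The caddy is off the pad, level, with the stop at (290,247) and the spool at (405,245) both inside, at about 4.5 N. Continuing up.

send_rows --moves '[[[0,-8,0],[0,0,0.2],0],[[0,-12,0],[0,0,0],0],[[0,-12,0],[0,0,0.1],0],[[0,-12,0],[0,0,0],0],[[0,-12,0],[0,0,0.1],0]]'

```text
time: 15.42
tool_pos: [539.6, -25.8, 210.8]
tcp_rot: [-1.573, 0.003, -3.057]
contact_force: [0.3, 0.2, -4.5]
grip_width: 13.9
```

Run:
```python
from h import *
todo([541.2,-25.7,275],-3.057)
```

```text
pos [539.6 -25.8 210.8] rot [-1.573e+00  3.000e-03 -3.057e+00] F [ 0.3  0.2 -4.5]
shift [ -1.8 -64.2  -0. ] turn [ 0.1  -0.01 -0.15]
```

send_rows --moves '[[[-1,-12,0],[0.1,0,-0.1],0],[[-1,-12,0],[0,0,0],0],[[0,-12,0],[0,0,0],0],[[0,-12,0],[0,0,0],0],[[0,-8,0],[0,0,0],0],[[0,-4,0],[0,0,0],0],[[0,0,0],[0,0,0],0]]'

```text
time: 16.3
tool_pos: [541.8, -25.6, 276.1]
tcp_rot: [-1.57, 0.002, -3.057]
contact_force: [-0.1, 0.6, -5.5]
grip_width: 13.6
```

Run:
```python
from h import *
todo([541.2,-25.7,275],-3.057)
```

```text
pos [541.8 -25.6 276.1] rot [-1.570e+00  2.000e-03 -3.057e+00] F [-0.1  0.6 -5.5]
shift [0.6 1.1 0. ] turn [-0.03 -0.01 -0.14]
```

send_rows --moves '[[[0,0,0],[0,0,-0.1],0],[[0,0,0],[0,0,0],0],[[0,0,0],[0,0,0],0],[[0,0,0],[0,0,0],0]]'

```text
time: 16.8
tool_pos: [541.3, -25.5, 274.8]
tcp_rot: [-1.571, -0.002, -3.057]
contact_force: [0.2, -0.2, -5.2]
grip_width: 13.6
```

Run:
```python
from h import *
S=viewer.capture('side'); cv2.imwrite('pics/s7.png',cv2.resize(S[100:290,220:420],None,fx=3,fy=3,interpolation=cv2.INTER_CUBIC))
T=viewer.capture('top'); cv2.imwrite('pics/t7.png',T); cv2.imwrite('pics/w7.png',viewer.capture('wrist'))
todo([541.2,-25.7,275],-3.057);o=bot.get_obs(); print(o['moment'],o['grip_width'],o['time'],abs(o['dq']).max())
```

```text
pos [541.3 -25.5 274.9] rot [-1.571e+00 -2.000e-03 -3.057e+00] F [ 0.  -0.4 -5. ]
shift [ 0.2 -0.1  0.2] turn [ 0.   -0.01  0.1 ]
[ 0.01376721  0.03637428 -0.02589143] 13.95307089047465 16.95 0.0014235793201695676
```

View pics/s7.png

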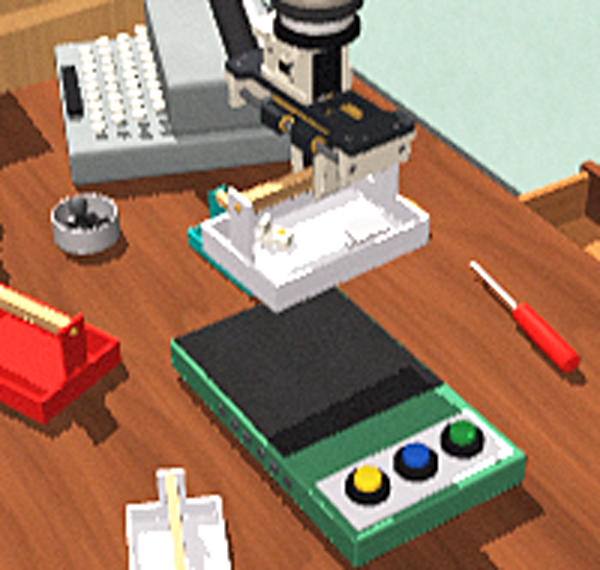

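View pics/w7.png

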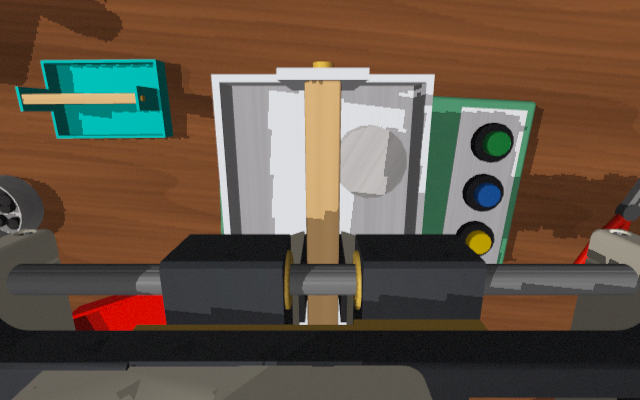

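View pics/t7.png

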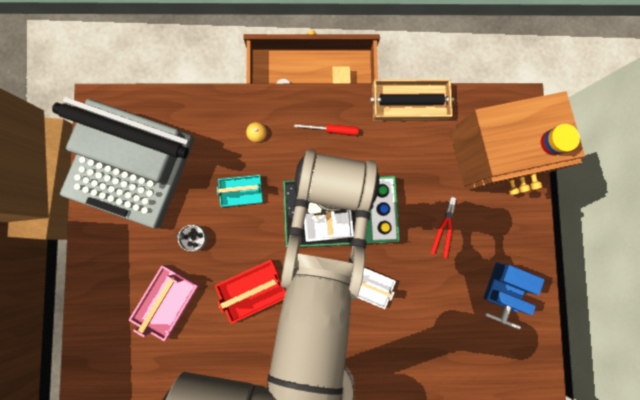

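The side view shows the caddy level about 14 cm above the pad, with the stop at (275,237) and the spool at (370,232) inside. In the wrist view the far plate at row 75 sits as it did when gripped, so there is no tilt in the jaws. In the top view the bystanders are unmoved. Handing in.

```bash
python3 -c "
from plant import bot
print(bot.close_job())"
```

```text
the job is handed in; nothing more can be done
None
```

I pressed green, then yellow, then blue, and then lifted the larger white caddy off the pad by its bar. I handed in at about 17 s, well inside the 59 s limit.

- **Buttons:** each was pushed with the closed fingertips. The force rose gradually to roughly 5 N over about 6 mm, then jumped to 20–26 N at a hard stop near TCP z = 84 mm. Each was let up before the next press, and the pictures show all three up afterwards.
- **Caddy:** I gripped the middle of the bar (opening about 13.9 mm on the 14 mm bar) and lifted straight up by 143 mm. The arm was at rest, with the tool within about 0.1° of level and about 5 N of load on the wrist.
- **Last pictures:** the caddy is level, with the spool and stop still inside. The other things on the bench look unmoved, and nothing fell.
- **One disagreement:** the fingertips met the button tops at about z = 68 mm, while the cameras had put them at 61–62 mm. I relied on the force readings there.

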